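# Set out the monitor-arm fitting kit

## Robot

A 7-joint arm with a two-finger parallel gripper is mounted at the origin on the work surface. World frame = base frame: x ahead of the robot, y to its left, z up, the work surface at z = 0. Lengths are in m, angles in rad, forces in N, time in s.
With the tool pointing down it reaches from about 0.425 to 0.95 m from the base axis. Payload 4.7 kg.
Tool frame: the origin (TCP) lies midway between the tips of the shut fingers; the grasp point (between the pads) lies 19 mm behind it; z points along the fingers, y is the line along which they close (so a half turn about z gives the same grasp; the last joint's range is limited). The gripper opens to 85 mm and grips with 20 to 120 N. Pads are 22 mm wide; open, the fingers measure 114 mm over their backs; the gripper's body (76 mm by 85 mm) begins 54 mm behind the grasp point. The pads swing forward as they close: fully open they stand 13 mm farther back than shut.
Start: joints at [-1.334, 0.469, -0.049, 1.532, 0.024, 1.141, -0.082], TCP at [0.177, 0.651, 0.231] pointing down, gripper open.
Joint ranges: [-2.59, 2.59], [-0.33, 1.99], [-1.39, 1.29], [0.1, 2.45], [-1.04, 4.18], [0.21, 1.99], [-2.66, 2.66]. Speed limits (rad/s): [2.57, 2.57, 3.14, 3.14, 3.14, 3.14, 3.14].

## Interface

Orientations are given as a unit quaternion [w, x, y, z].
In Python, from cell import arm gives the robot as it stands.
- The arm moves only by the shell command python3 -m inch 'ROWS' [FORCE]. ROWS is JSON, a list that holds one entry, the list of rows, each a list of 7 numbers: the turn, a rotation vector about the tool's x, y, z each as a share of 2 pi rad, from -1 to 1, then the shift along the tool's x, y, z each as a share of 500 mm, from -1 to 1, then the opening, from -1 (shut) to 1 (fully open), so that 0 is half open. In form: [[[ax, ay, az, tx, ty, tz, hand], ...]]. A call has 1 to 10 rows; each row is the pose to reach, as a shift and turn from the pose commanded when the call began, along the tool's axes at that moment, turning the shorter way round; what a row does not reach only later rows make up. A row lasts 1/12 s, in which the tool goes at most 41.7 mm and 7.16 degrees, less where a joint would pass 70% of its speed; a pose out of reach is approached as far as the arm can. A call with a number of a shift or a turn outside -1 to 1 is refused whole. A call with a gripper value outside its range is refused whole. The fingers move at their own pace and stop on an object; FORCE is the grip in N (left out, the last holds). Time passes only in rows, so rows that repeat a pose let the fingers close. It gives the time, the measured TCP pose, the force, the opening and the grip force at its end, in the units of the state.
- arm.get_state(): the state, without advancing time (a new reading comes with each control period).
- arm.camera(name): name is "side" or "top"; returns a dict with "img" (400x640x3 uint8, blue, green, red), "depth" (400x640 float32, m along the optical axis (not along the pixel's ray), 0 where there is no reading), "fx", "fy", "cx", "cy" (pixels), "extrinsics" (4x4, takes a point from camera to world coordinates). Camera axes: x right, y up, looking along -z (the intrinsics and any distortion apply to the point x, -y, -z); pixel columns grow to the right and rows downward; lengths in m; the calibration is good to about 2 mm. A picture is of the moment at which its call begins.
- arm.job_done(): hands the job in; it is judged then, once.
The state is a dict: "clock": time; "joint_pos": joint angles; "qd": joint speeds; "tau": joint torques, N m; "position": TCP position; "tool_rot": TCP orientation; "ft_force": force on the tool from outside, world axes, zero at the start; "ft_torque": the same for the moment, N m; "grip_width": opening from 0.0 (shut) to 1.0 (fully open); "grip_force": force on a finger pad.
Only numpy, scipy, OpenCV 4.12 (cv2) and the standard library are available. Lean on these libraries where they do the work, as an engineer would, in place of code of your own. Each camera call takes 0.05 s, during which the arm holds its last target. There are 200 camera calls.

## Task

Get the new monitor arm ready to fit: seat the pole flange whose holes line up with the four studs flat down on the stud plate, and gather its three loose parts in the grey tray, all upright as they stand now: the U-channel jaw in the long compartment, the tall spacer and the clamp screw with the stem in the two small pockets, one in each. Leave the other flange, the short spacer, the knob without a stem and the single-walled angle where they are.

Things in the scene. Friction and masses are not known exactly. Their poses are not given: they have to be found in the camera images.
- tray: Grey parts tray, fixed, 158 (x) by 172 (y) by 26 high; floor and all walls 4 thick. Origin: centre of the underside. Its +y half is one long compartment, inside 150 (x) by 85 (y), centred at (0, 39.5) in its own frame; its -y half is two small pockets, inside 73 (x) by 75 (y), centred at (38.5, -44.5) and (-38.5, -44.5). On the left or right, turned up to 15 degrees. (mm)
- stud_plate: Dark steel base plate 110 by 110 by 10 fixed to the desk, with four upright steel studs, 6 in diameter, with tapered tips, at (+-34, +-34) from the centre; tips 26 above the desk (16 above the plate). Origin: centre of the underside; x and y parallel to the sides of the square. A flange seated on it has its underside 10 above the desk. (mm)
- flange_square: Loose aluminium pole flange, 0.2 to 0.33 kg: square plate 100 by 100 by 6 with a round socket (black top), 40 in diameter, rising at the centre to 50 above the underside. Four holes 14 in diameter near the corners at (+-34, +-34). Any quarter turn fits. Origin: centre of the underside; x and y parallel to its sides. (mm)
- flange_cross: The same flange but with its four 14 holes at the middles of the sides, at (+-36, 0) and (0, +-36). Origin as above. (mm)
- channel: Loose steel U-channel clamp jaw, 90 long (x) by 30 wide (y) by 34 high, open upwards: a 4 thick base and two 4 thick upright walls along its long sides. About 0.11 to 0.18 kg. Origin: centre of the underside. (mm)
- angle: Loose steel angle: as the channel, 90 (x) by 30 (y) by 34 high, but with a single upright wall, along its +y side. Origin: centre of the underside. (mm)
- spacer_tall: Aluminium round spacer standing upright, 30 in diameter and 60 high, black bore on its top. Origin: centre of the underside, z up its axis. (mm)
- spacer_short: The same spacer but only 25 high. Origin: centre of the underside. (mm)
- clamp_screw: Clamp screw: black six-lobed star knob, 41 across and 18 high, resting on the desk, with a steel threaded stem 10 in diameter standing up from its centre to 58 above the underside. Origin: centre of the underside, z up the stem. (mm)
- plain_knob: The same black star knob, 41 across and 18 high, without a stem. Origin: centre of the underside. (mm)
Not all that is in view belongs to the job. What is shaped like the clamp_screw but yellow is not meant.

How it is judged:
By the outcome, as a careful person would: the job done as asked, in the order asked, and still so for the second after the job is handed in, with the robot touching nothing.
It also fails if it takes over 109 s, if anything falls off the work surface, if the arm or the gripper's body presses on something with over 40 N, if the wrist force passes 120 N, or if a joint passes its speed limit or range.

## Working session

There is one attempt and no reset: what is moved stays moved. The work goes in short steps, Python scripts to look and compute and a shell command to move; the robot and the scene stay as the last step left them, time stands still between calls to the robot, and variables do not carry over. Pictures are saved under pics/ and viewed, at most 14 in all, crops included, and the job is handed in when it is done.

```bash
ls; mkdir -p pics; cat > h.py <<'E'
import numpy as np, cv2
from cell import arm
def shot(n,save=None):
    c=arm.camera(n)
    if save: cv2.imwrite('pics/'+save,c['img'])
    np.savez('/tmp/'+n+'.npz',**{k:np.array(v) for k,v in c.items()})
    return c
def load(n): return dict(np.load('/tmp/'+n+'.npz'))
def pt(c,u,v,z=None):
    """world point at pixel; by depth, or on plane z"""
    E=c['extrinsics']; d=np.array([(u-c['cx'])/c['fx'],-(v-c['cy'])/c['fy'],-1.])
    if z is None: return E[:3,:3]@(d*c['depth'][int(v),int(u)])+E[:3,3]
    w=E[:3,:3]@d; return E[:3,3]+w*(z-E[2,3])/w[2]
E
python3 - <<'E'
from h import *
for n in('top','side'):
    c=shot(n,n+'0.png'); print(n,[k for k in c],c['fx'],c['cx'],c['cy'],c['extrinsics'].round(3).tolist())
print(arm.get_state())
E
```

```text
pics
top ['img', 'depth', 'fx', 'fy', 'cx', 'cy', 'extrinsics'] 513.391829936413 327.32496567894674 198.95900588117203 [[0.022, 0.989, -0.143, 0.316], [-1.0, 0.024, 0.01, -0.001], [0.013, 0.143, 0.99, 1.303], [0.0, 0.0, 0.0, 1.0]]
side ['img', 'depth', 'fx', 'fy', 'cx', 'cy', 'extrinsics'] 451.30297004301974 319.0358333282292 202.1894196620216 [[-0.892, 0.345, -0.293, 0.254], [-0.453, -0.676, 0.582, 0.486], [0.003, 0.651, 0.759, 0.678], [0.0, 0.0, 0.0, 1.0]]
{'clock': 0.1, 'joint_pos': array([-1.33390343,  0.46936009, -0.04861509,  1.53354641,  0.0240892 ,
        1.14097011, -0.08231084]), 'qd': array([ 0.00151676, -0.00285066,  0.00029996, -0.00637962, -0.00134966,
       -0.00029805, -0.00050536]), 'tau': array([ 6.13102329e-04, -5.11519289e+01, -4.72679862e-02, -2.38389158e+01,
        1.07494023e-02,  4.41168202e-03, -2.52324907e-05]), 'position': array([0.17714377, 0.65081996, 0.23037875]), 'tool_rot': array([-9.37535853e-05,  1.32490180e-01,  9.91183954e-01, -8.44316994e-04]), 'ft_force': array([-0.61612617, -0.1449807 ,  0.16660483]), 'ft_torque': array([ 0.01936703, -0.05656374,  0.04033589]), 'grip_force': 0.0, 'grip_width': 1.000439088045089}
```

View pics/top0.png

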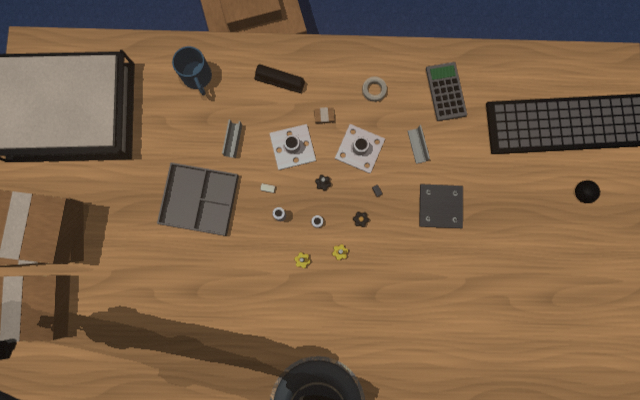

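View pics/side0.png

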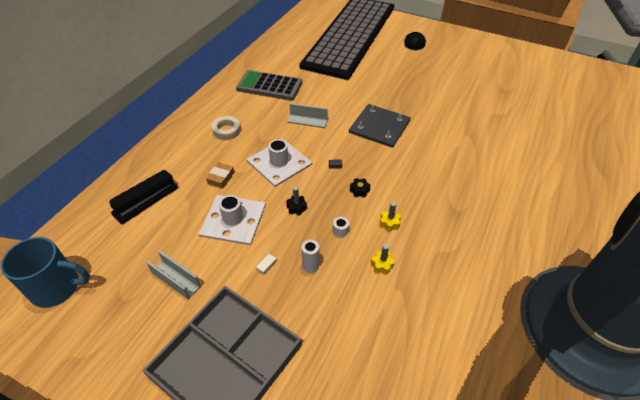

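The top view has up = +x and left = +y. It shows two flanges (292,145 and 360,147), a channel at 233,139 and an angle at 418,145. The spacers are at 279,214 and 317,221, the star knobs at 323,182 and 361,218, and the yellow screws are decoys. The tray is at 199,200 and the stud plate at 441,205. I'll confirm with enlarged crops.

```bash
python3 - <<'E'
from h import *
t=load('top')['img'];s=load('side')['img']
cv2.imwrite('pics/t1.png',cv2.resize(t[110:240,215:375],None,fx=4.6,fy=4.6,interpolation=cv2.INTER_CUBIC))
cv2.imwrite('pics/s1.png',cv2.resize(s[90:300,140:410],None,fx=2.85,fy=2.85,interpolation=cv2.INTER_CUBIC))
E
```

```text
(no output)
```

View pics/t1.png

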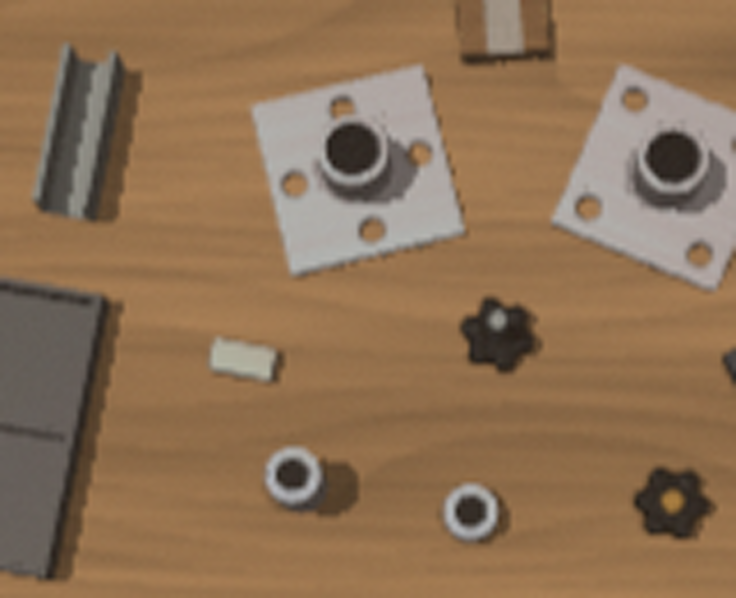

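View pics/s1.png

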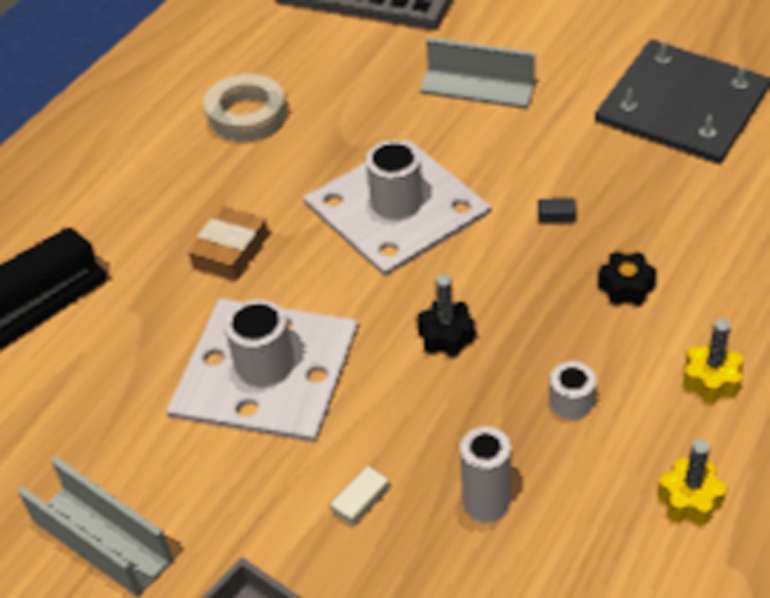

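Identified:
- **Flange:** the right one (360,147) has its holes at the corners. The left one (292,145) has them mid-side, so it stays.
- **Jaw:** (233,139) has two walls. The piece at (418,145) has a single wall.
- **Tall spacer:** (279,214). (317,221) is the short one.
- **Clamp screw:** (323,182) is black with a stem. (361,218) has no stem, and the other two are yellow.

Next I'll measure the poses.

```bash
cat >> h.py <<'E'
def cloud(c):
    E=c['extrinsics']; d=c['depth'];v,u=np.indices(d.shape)
    P=np.stack([(u-c['cx'])/c['fx']*d,-(v-c['cy'])/c['fy']*d,-d],-1)@E[:3,:3].T+E[:3,3]
    P[d==0]=np.nan; return P
def rect(P):
    (x,y),(w,h),a=cv2.minAreaRect((P[:,:2]*1000).astype(np.float32)); return round(x,1),round(y,1),round(w,1),round(h,1),round(a,1)
def roi(P,b,z0,z1):
    Q=P[b[1]:b[3],b[0]:b[2]].reshape(-1,3); return Q[(Q[:,2]>z0)&(Q[:,2]<z1)]
E
python3 - <<'E'
from h import *
for n in('top','side'):
    P=cloud(load(n)); F=P.reshape(-1,3)
    if n=='top':
        B=dict(fl=(330,120,390,175),pl=(415,180,468,232),tray=(155,158,243,240),ch=(220,118,246,162),sp=(268,203,290,225),sc=(312,172,334,194))
        print('desk z',np.nanmedian(P[270:300,400:600,2]))
    else:
        B=dict(fl=(245,138,313,187),pl=(345,100,412,148),tray=(140,285,305,400),ch=(145,246,203,298),sp=(297,236,324,275),sc=(283,182,309,217))
        print('desk z',np.nanmedian(P[150:180,450:500,2]))
    for k,b in B.items():
        lo={'fl':.003,'pl':.006,'tray':.015,'ch':.015,'sp':.045,'sc':.006}[k]
        hi={'fl':.010,'pl':.014}.get(k,.08)
        Q=roi(P,b,lo,hi); print(n,k,len(Q),rect(Q),Q[:,2].min().round(4),Q[:,2].max().round(4),np.percentile(Q[:,2],90).round(4))
        if k=='fl': R=roi(P,b,.04,.06); print('  socket',rect(R),cv2.minEnclosingCircle((R[:,:2]*1000).astype(np.float32)),np.median(R[:,2]))
        if k in('sc',):R=roi(P,b,.03,.07); print('  stem',len(R),R.mean(0) if len(R) else'')
        if k=='sp': print('  circ',cv2.minEnclosingCircle((Q[:,:2]*1000).astype(np.float32)))
E
```

```text
desk z 0.0005873742114297364
top fl 1258 (643.0, -94.8, 144.5, 154.6, 1.4) 0.003 0.01 0.0087
  socket (639.8, -94.6, 38.5, 37.9, 58.5) ((639.9425659179688, -94.54035949707031), 20.338790893554688) 0.05050730420412097
top pl 1612 (491.8, -304.8, 130.9, 133.3, 88.2) 0.006 0.014 0.0129
top tray 819 (496.5, 312.7, 174.0, 158.4, 81.4) 0.015 0.0343 0.0294
top ch 220 (654.0, 234.6, 31.3, 90.2, 82.0) 0.0154 0.0421 0.0361
top sp 121 (459.5, 104.8, 28.0, 27.4, 0.6) 0.0452 0.0685 0.0637
  circ ((460.2335205078125, 105.05831909179688), 14.759196281433105)
top sc 173 (543.7, -0.5, 44.6, 38.4, 1.1) 0.0063 0.0611 0.0465
  stem 24 [ 0.54560324 -0.00110957  0.05245434]
desk z -0.0004167835963232447
side fl 1126 (641.4, -93.9, 138.3, 143.0, 29.7) 0.003 0.01 0.0076
  socket (609.1, -50.7, 38.5, 145.7, 37.3) ((603.71826171875, -54.79978561401367), 73.90684509277344) 0.049857016549971545
side pl 1465 (495.4, -302.8, 114.9, 110.6, 88.7) 0.006 0.014 0.0112
side tray 2340 (533.4, 308.4, 172.5, 232.5, 81.5) 0.015 0.036 0.0274
side ch 560 (655.0, 236.2, 31.1, 92.5, 82.0) 0.015 0.0377 0.035
side sp 290 (460.8, 107.1, 29.1, 30.0, 3.3) 0.045 0.0632 0.0614
  circ ((461.447509765625, 107.57658386230469), 15.836103439331055)
side sc 332 (547.6, 0.7, 35.9, 40.6, 45.0) 0.0061 0.0595 0.0492
  stem 70 [0.54654781 0.00253038 0.04712959]
```

```bash
cat >> h.py <<'E'
from scipy.spatial.transform import Rotation as Rn
def go(x,y,z,tyaw=None):
    """row to bring TCP to x,y,z mm, tool-y axis at tyaw deg (mod 180), vertical down"""
    s=arm.get_state(); q=s['tool_rot']; R=Rn.from_quat([q[1],q[2],q[3],q[0]])
    p=s['position']*1000; Y=R.as_matrix()[:,1]; a=np.degrees(np.arctan2(Y[1],Y[0]))
    d=0 if tyaw is None else (tyaw-a+90)%180-90
    b=np.radians(a+d); T=np.array([[np.sin(b),np.cos(b),0],[-np.cos(b),np.sin(b),0],[0,0,-1]])
    T[:,0]=np.cross(T[:,1],T[:,2])
    rv=(R.inv()*Rn.from_matrix(T)).as_rotvec()/(2*np.pi); sh=R.inv().apply(np.array([x,y,z])-p)/500
    print('at',p.round(1),'yaw',a.round(1),'w',s['grip_width'].round(3),'t',round(s['clock'],2),'j7',s['joint_pos'][6].round(2)); print('row',rv.round(4).tolist(),sh.round(4).tolist())
def proj(c,P,u,v,z): return np.array([pt(c,a,b,z)[:2]*1000 for a,b in zip(u,v)],np.float32)
E
python3 - <<'E'
from h import *
for n,bf,bp in(('top',(332,120,388,175),(415,180,468,232)),('side',(245,138,313,187),(345,100,412,148))):
    c=load(n); hsv=cv2.cvtColor(c['img'],cv2.COLOR_BGR2HSV)
    for k,b,z,f in(('fl',bf,.006,lambda h:(h[...,1]<60)&(h[...,2]>120)),('pl',bp,.010,lambda h:(h[...,2]<95)&(h[...,1]<80))):
        m=f(hsv[b[1]:b[3],b[0]:b[2]]).astype(np.uint8); m=cv2.morphologyEx(m,cv2.MORPH_OPEN,np.ones((2,2)))
        N,L,S,_=cv2.connectedComponentsWithStats(m); v,u=np.nonzero(L==1+S[1:,4].argmax())
        q=proj(c,None,u+b[0],v+b[1],z); print(n,k,[np.round(i,1) for i in cv2.minAreaRect(q)])
E
python3 - <<'E'
from h import *
t=load('top')['img'];s=load('side')['img']
a=cv2.resize(t[175:240,410:475],(400,400),interpolation=cv2.INTER_CUBIC);b=cv2.resize(s[92:157,345:410],(400,400),interpolation=cv2.INTER_CUBIC)
cv2.imwrite('pics/pl.png',np.hstack([a,b]))
E
```

```text
top fl [array([636.6, -96.9]), array([ 99.9, 101.3]), np.float64(68.0)]
top pl [array([ 490.6, -306. ]), array([107.9, 108.5]), np.float64(89.1)]
side fl [array([642.6, -92.2]), array([100.8, 109.2]), np.float64(68.1)]
side pl [array([ 491.8, -296.5]), array([113.3, 108.3]), np.float64(88.8)]
```

View pics/pl.png

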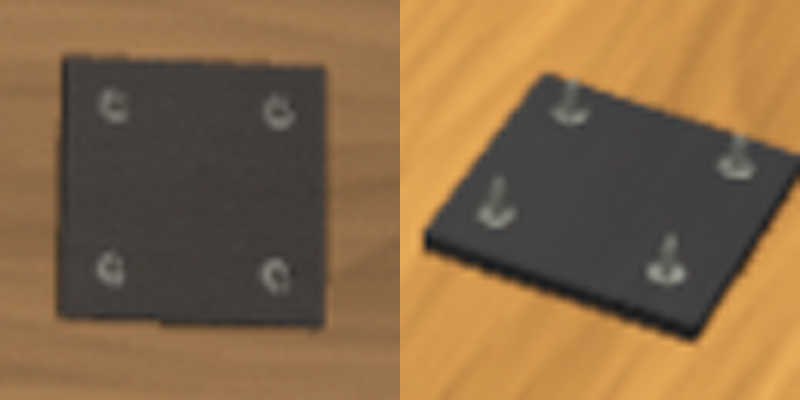

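```bash
python3 - <<'E'
from h import *
k=65/400
for n,o,L in(('top',(410,175),[(114,105),(279,112),(111,269),(276,276)]),('side',(345,92),[(170,112),(337,165),(97,213),(267,270)])):
    c=load(n); q=np.array([pt(c,o[0]+u*k-.5,o[1]+v*k-.5,.012)[:2]*1000 for u,v in L]); print(n,q.round(1).tolist(),q.mean(0).round(1), np.degrees(np.arctan2(*(q[0]-q[1]+q[2]-q[3])[::-1])).round(1))
go(640,-95,150,68); go(640,-95,150,-22)
E
```

```text
top [[528.4, -270.4], [527.2, -339.0], [460.0, -268.7], [458.7, -336.9]] [ 493.6 -303.8] 88.9
side [[529.9, -337.3], [461.7, -336.5], [530.9, -269.7], [463.4, -268.6]] [ 496.5 -303. ] -0.8Traceback (most recent call last):
  File "<stdin>", line 5, in <module>
  File "h.py", line 31, in go
    print('at',p.round(1),'yaw',a.round(1),'w',s['grip_width'].round(3),'t',round(s['clock'],2),'j7',s['joint_pos'][6].round(2)); print('row',rv.round(4).tolist(),sh.round(4).tolist())
                                               ^^^^^^^^^^^^^^^^^^^^^
AttributeError: 'float' object has no attribute 'round'
```

```bash
sed -i "s/s\['grip_width'\].round(3)/round(float(s['grip_width']),3)/" h.py; python3 - <<'E'
from h import *
go(640,-95,150,68)
E
```

```text
at [177.1 650.8 230.4] yaw 74.8 w 1.0 t 0.1 j7 -0.08
row [-0.0003, 0.0, 0.0188] [-1.285, -1.1959, 0.1628]
```

```bash
python3 -m inch '[[[0,0,0.019,-0.6,-0.56,0,1],[0,0,0.019,-0.6,-0.56,0,1],[0,0,0.019,-0.6,-0.56,0,1],[0,0,0.019,-0.6,-0.56,0,1],[0,0,0.019,-0.6,-0.56,0,1],[0,0,0.019,-0.6,-0.56,0,1],[0,0,0.019,-0.6,-0.56,0,1],[0,0,0.019,-0.6,-0.56,0,1],[0,0,0.019,-0.6,-0.56,0,1],[0,0,0.019,-0.6,-0.56,0,1]]]'; python3 -c "
from h import *
go(640,-95,150,68)"
```

```text
clock: 0.93
position: [0.3942, 0.2992, 0.2312]
tool_rot: [0.0, 0.192, 0.981, -0.0]
ft_force: [0.7, 0.1, -0.5]
grip_width: 0.999
grip_force: 0.0
at [394.2 299.2 231.2] yaw 67.8 w 0.999 t 0.93 j7 0.48
row [-0.0001, 0.0, -0.0005] [-0.7528, -0.5445, 0.1628]
```

```bash
python3 -m inch '[[[0,0,0,-0.753,-0.545,0.16,1],[0,0,0,-0.753,-0.545,0.16,1],[0,0,0,-0.753,-0.545,0.16,1],[0,0,0,-0.753,-0.545,0.16,1],[0,0,0,-0.753,-0.545,0.16,1],[0,0,0,-0.753,-0.545,0.16,1],[0,0,0,-0.753,-0.545,0.16,1],[0,0,0,-0.753,-0.545,0.16,1],[0,0,0,-0.753,-0.545,0.16,1],[0,0,0,-0.753,-0.545,0.16,1]]]'; python3 -c "
from h import *
go(640,-95,12,68)"
```

```text
clock: 1.77
position: [0.6115, -0.0474, 0.1599]
tool_rot: [-0.0, 0.191, 0.982, 0.0]
ft_force: [0.7, 0.5, 0.6]
grip_width: 0.996
grip_force: 0.0
at [611.5 -47.4 159.9] yaw 67.9 w 0.996 t 1.77 j7 1.35
row [-0.0, -0.0001, -0.0002] [-0.0888, -0.0667, 0.2956]
```

```bash
python3 -m inch '[[[0,0,0,-0.07,-0.05,0,1],[0,0,0,-0.07,-0.05,0,1],[0,0,0,-0.07,-0.05,0,1],[0,0,0,-0.07,-0.05,0,1],[0,0,0,-0.07,-0.05,0,1]]]'; python3 -c "
from h import *
go(640,-95,12,68)"
```

```text
clock: 2.18
position: [0.6335, -0.08, 0.1602]
tool_rot: [-0.001, 0.19, 0.982, 0.001]
ft_force: [0.2, 0.5, 0.6]
grip_width: 0.998
grip_force: 0.0
at [633.5 -80.  160.2] yaw 68.1 w 0.998 t 2.18 j7 1.41
row [0.0001, -0.0002, 0.0002] [-0.0238, -0.0231, 0.2964]
```

```bash
python3 -m inch '[[[0,0,0,-0.024,-0.023,0.1,1],[0,0,0,-0.024,-0.023,0.16,1],[0,0,0,-0.024,-0.023,0.21,1],[0,0,0,-0.024,-0.023,0.25,1],[0,0,0,-0.024,-0.023,0.28,1],[0,0,0,-0.024,-0.023,0.296,1],[0,0,0,-0.024,-0.023,0.296,-1],[0,0,0,-0.024,-0.023,0.296,-1],[0,0,0,-0.024,-0.023,0.296,-1],[0,0,0,-0.024,-0.023,0.296,-1]]]' 50; python3 -m inch '[[[0,0,0,0,0,0,-1],[0,0,0,0,0,0,-1],[0,0,0,0,0,0,-1]]]'; python3 -c "
from h import *
go(640,-95,12,68)"
```

```text
clock: 3.02
position: [0.6421, -0.0967, 0.0143]
tool_rot: [0.001, 0.191, 0.982, 0.0]
ft_force: [-5.6, -0.1, 32.4]
grip_width: 0.455
grip_force: 47.5
clock: 3.27
position: [0.6422, -0.0969, 0.0144]
tool_rot: [0.001, 0.191, 0.982, 0.001]
ft_force: [-0.7, 1.8, 7.5]
grip_width: 0.453
grip_force: 51.0
at [642.2 -96.9  14.4] yaw 68.0 w 0.453 t 3.27 j7 1.49
row [0.0003, 0.0004, -0.0001] [0.0055, 0.0018, 0.0049]
```

```bash
python3 -m inch '[[[0,0,0,0,0,-0.04,-1],[0,0,0,0,0,-0.1,-1],[0,0,0,0,0,-0.16,-1],[0,0,0,0,0,-0.16,-1],[0,0,0,0,0,-0.16,-1]]]' 60; python3 -c "
from h import *
go(495,-303.4,94,89)"
```

```text
clock: 3.68
position: [0.6417, -0.0976, 0.0944]
tool_rot: [0.002, 0.192, 0.981, 0.0]
ft_force: [-0.6, -0.3, -3.4]
grip_width: 0.454
grip_force: 60.8
at [641.7 -97.6  94.4] yaw 67.9 w 0.454 t 3.68 j7 1.46
row [0.0001, 0.0006, -0.0586] [0.1172, -0.4918, -0.0001]
```

```bash
python3 -m inch '[[[0,0,-0.0586,0.117,-0.492,0,-1],[0,0,-0.0586,0.117,-0.492,0,-1],[0,0,-0.0586,0.117,-0.492,0,-1],[0,0,-0.0586,0.117,-0.492,0,-1],[0,0,-0.0586,0.117,-0.492,0,-1],[0,0,-0.0586,0.117,-0.492,0,-1],[0,0,-0.0586,0.117,-0.492,0,-1],[0,0,-0.0586,0.117,-0.492,0,-1],[0,0,-0.0586,0.117,-0.492,0,-1],[0,0,-0.0586,0.117,-0.492,0,-1]]]'; python3 - <<'E'
from h import *
go(495,-303.4,94,89)
t=shot('top')['img'];s=shot('side')['img']
a=cv2.resize(t[165:245,405:485],(400,400),interpolation=cv2.INTER_CUBIC);b=cv2.resize(s[60:160,330:430],(400,400),interpolation=cv2.INTER_CUBIC)
cv2.imwrite('pics/pl2.png',np.hstack([a,b]))
E
```

```text
clock: 4.52
position: [0.4946, -0.3013, 0.0915]
tool_rot: [-0.001, 0.007, 1.0, 0.001]
ft_force: [0.8, 0.3, -3.2]
grip_width: 0.453
grip_force: 61.5
at [ 494.6 -301.3   91.5] yaw 89.2 w 0.453 t 4.52 j7 2.17
row [0.0003, -0.0002, 0.0004] [-0.0009, -0.0042, -0.0049]
```

View pics/pl2.png

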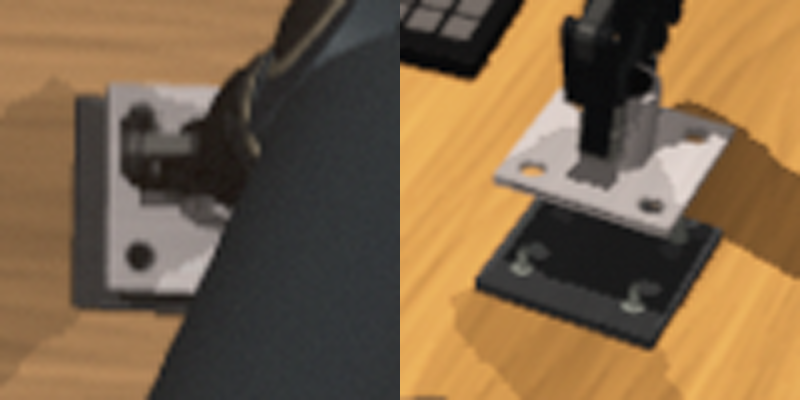

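```bash
python3 - <<'E'
from h import *
c=load('side'); P=cloud(c); 
for x,y in((520,180),(560,120),(690,165),(640,215),(720,140)): print((P[60+y//4,330+(x-400)//4]*1000).round(1))
for z in(.078,.083):
  h=[pt(c,330+(x-400)*.25-.4,60+y*.25-.4,z)[:2]*1000 for x,y in((532,168),(697,133),(650,205))]; print(z,np.round(h,1).tolist(),'mid',((h[0]+h[1])/2).round(1))
c=load('top')
P=cloud(c)
for x,y in((120,240),(170,220),(180,110)):print((P[165+y//5,405+x//5]*1000).round(1))
print([ (pt(c,405+x/5-.4,165+y/5-.4,.08)[:2]*1000).round(1) for x,y in((141,256),(139,115))])
E
```

```text
[ 529.7 -252.7   82.8]
[ 531.8 -312.8   82.2]
[ 455.3 -308.9   81.2]
[ 463.  -256.5   82.8]
[ 447.1 -336.8   81.6]
0.078 [[531.7, -272.2], [463.0, -343.0], [463.3, -271.4]] mid [ 497.3 -307.6]
0.083 [[529.4, -265.9], [461.2, -336.1], [461.6, -265.1]] mid [ 495.3 -301. ]
[ 464.8 -257.8   82.3]
[ 475.  -281.8   82.7]
[ 528.7 -287.1   82.7]
[array([ 458.5, -267.3]), array([ 527.2, -266.9])]
```

```bash
python3 -m inch '[[[0,0,0,-0.0016,-0.0035,0.03,-1],[0,0,0,-0.0016,-0.0035,0.06,-1],[0,0,0,-0.0016,-0.0035,0.085,-1],[0,0,0,-0.0016,-0.0035,0.1,-1],[0,0,0,-0.0016,-0.0035,0.11,-1],[0,0,0,-0.0016,-0.0035,0.12,-1],[0,0,0,-0.0016,-0.0035,0.126,-1],[0,0,0,-0.0016,-0.0035,0.13,-1],[0,0,0,-0.0016,-0.0035,0.13,-1]]]'; python3 -c "
from h import *
go(495.4,-303,25,89)"
```

```text
clock: 5.37
position: [0.495, -0.305, 0.0275]
tool_rot: [0.0, 0.008, 1.0, 0.0]
ft_force: [0.2, 0.3, -2.5]
grip_width: 0.454
grip_force: 61.5
at [ 495.  -305.    27.5] yaw 89.0 w 0.454 t 5.37 j7 2.2
row [0.0, 0.0, 0.0001] [-0.0007, 0.004, 0.005]
```

```bash
python3 -m inch '[[[0,0,0,0,0.003,0.003,-1],[0,0,0,0,0.003,0.005,-1],[0,0,0,0,0.003,0.005,-1],[0,0,0,0,0.003,0.005,-1]]]'; python3 -m inch '[[[0,0,0,0,0,0,0.3],[0,0,0,0,0,0,0.4],[0,0,0,0,0,0,0.4],[0,0,0,0,0,0,0.4],[0,0,0,0,0,-0.05,0.4],[0,0,0,0,0,-0.1,0.4],[0,0,0,0,0,-0.18,0.4],[0,0,0,0,0,-0.26,0.4],[0,0,0,0,0,-0.26,0.4]]]'; python3 -c "
from h import *
go(655,235,160,82)"
```

```text
clock: 5.7
position: [0.4951, -0.3035, 0.0252]
tool_rot: [0.0, 0.008, 1.0, -0.0]
ft_force: [-0.1, -0.4, -1.9]
grip_width: 0.455
grip_force: 61.5
clock: 6.45
position: [0.4993, -0.3065, 0.1632]
tool_rot: [0.007, 0.009, 1.0, -0.003]
ft_force: [0.7, -1.0, 0.4]
grip_width: 0.703
grip_force: 0.0
at [ 499.3 -306.5  163.2] yaw 89.0 w 0.703 t 6.45 j7 2.15
row [-0.0009, 0.0022, 0.0194] [-0.2923, 1.0883, 0.0034]
```

```bash
python3 -m inch '[[[0,0.002,0.0194,-0.15,0.55,0,0.4],[0,0.002,0.0194,-0.15,0.55,0,0.4],[0,0.002,0.0194,-0.15,0.55,0,0.4],[0,0.002,0.0194,-0.15,0.55,0,0.4],[0,0.002,0.0194,-0.15,0.55,0,0.4],[0,0.002,0.0194,-0.15,0.55,0,0.4],[0,0.002,0.0194,-0.15,0.55,0,0.4],[0,0.002,0.0194,-0.15,0.55,0,0.4],[0,0.002,0.0194,-0.15,0.55,0,0.4]]]';  python3 - <<'E'
from h import *
go(655,235,160,82)
t=shot('top')['img'];s=shot('side')['img']
a=cv2.resize(t[175:235,410:475],(433,400),interpolation=cv2.INTER_CUBIC);b=cv2.resize(s[85:165,340:420],(350,400),interpolation=cv2.INTER_CUBIC)
cv2.imwrite('pics/pl3.png',np.hstack([a,b]))
P=cloud(load('side')); r=P[95:150,345:415].reshape(-1,3); r=r[(abs(r[:,0]-.495)<.045)&(abs(r[:,1]+.303)<.045)]; print(np.histogram(r[:,2]*1000,range(0,64,3)))
E
```

```text
clock: 7.2
position: [0.5752, -0.0265, 0.1549]
tool_rot: [-0.006, 0.066, 0.998, 0.001]
ft_force: [-0.3, -0.4, 0.1]
grip_width: 0.701
grip_force: 0.0
at [575.2 -26.5 154.9] yaw 82.4 w 0.701 t 7.2 j7 1.5
row [0.0, -0.002, 0.0011] [-0.0888, 0.5396, -0.0112]
(array([  0,   0,   2,  27, 177, 453,  48,  29,  31,  20,  19,  19,  18,
        18,  25,   9,  26,  19,  27,  81,  80]), array([ 0,  3,  6,  9, 12, 15, 18, 21, 24, 27, 30, 33, 36, 39, 42, 45, 48,
       51, 54, 57, 60, 63]))
```

View pics/pl3.png

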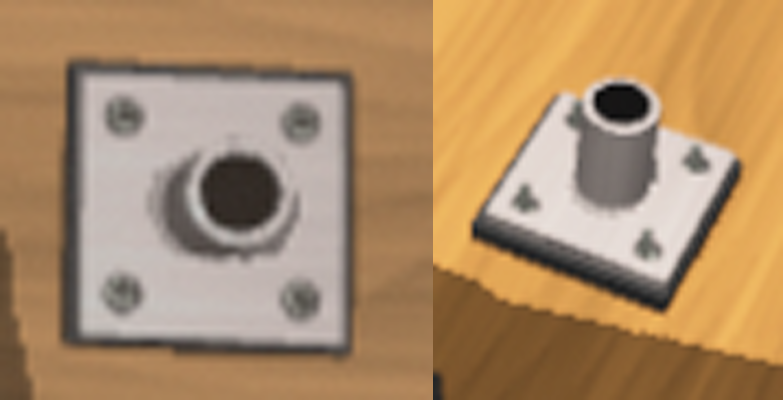

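The flange is seated: four studs show through its holes, the plate top is at about 16 mm and the socket top at about 60 mm. Next is the channel.

```bash
python3 -m inch '[[[0,-0.002,0.001,-0.089,0.54,0.05,0.4],[0,-0.002,0.001,-0.089,0.54,0.05,0.4],[0,-0.002,0.001,-0.089,0.54,0.05,0.4],[0,-0.002,0.001,-0.089,0.54,0.05,0.4],[0,-0.002,0.001,-0.089,0.54,0.05,0.4],[0,-0.002,0.001,-0.089,0.54,0.05,0.4],[0,-0.002,0.001,-0.089,0.54,0.05,0.4],[0,-0.002,0.001,-0.089,0.54,0.05,0.4],[0,-0.002,0.001,-0.089,0.54,0.05,0.4],[0,-0.002,0.001,-0.089,0.54,0.05,0.4]]]';  python3 -c "
from h import *
go(654.7,235.4,12,82)"
```

```text
clock: 8.13
position: [0.6562, 0.2281, 0.1291]
tool_rot: [-0.0, 0.074, 0.997, -0.001]
ft_force: [0.8, -0.4, 1.2]
grip_width: 0.701
grip_force: 0.0
at [656.2 228.1 129.1] yaw 81.5 w 0.701 t 8.13 j7 1.11
row [-0.0005, 0.0, -0.0014] [0.0052, 0.0147, 0.2343]
```

```bash
python3 -m inch '[[[0,0,0,0.004,0.006,0.06,0.4],[0,0,0,0.004,0.006,0.12,0.4],[0,0,0,0.004,0.006,0.17,0.4],[0,0,0,0.004,0.006,0.2,0.4],[0,0,0,0.004,0.006,0.22,0.4],[0,0,0,0.004,0.006,0.232,0.4],[0,0,0,0.004,0.006,0.232,0.4]]]' 40;  python3 - <<'E'
from h import *
go(654.7,235.4,12,82)
s=shot('side')['img']; cv2.imwrite('pics/ch.png',cv2.resize(s[200:320,110:250],(700,600),interpolation=cv2.INTER_CUBIC))
E
```

```text
clock: 8.72
position: [0.6543, 0.2335, 0.0129]
tool_rot: [-0.0, 0.073, 0.997, -0.001]
ft_force: [-0.1, 0.3, -0.1]
grip_width: 0.699
grip_force: 0.0
at [654.3 233.5  12.9] yaw 81.6 w 0.699 t 8.72 j7 1.12
row [-0.0002, -0.0001, -0.0011] [-0.0002, 0.0039, 0.0019]
```

View pics/ch.png

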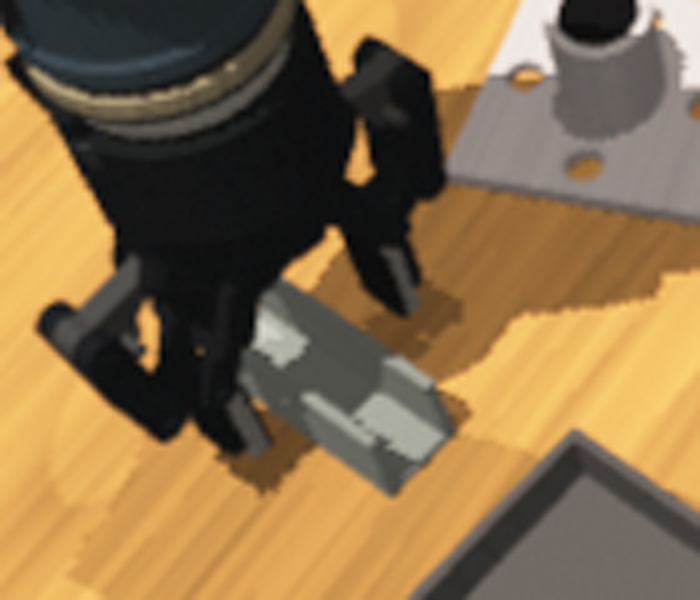

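The fingers straddle the channel evenly, with tips just above the desk at about (245,450) and (405,300). Closing.

```bash
python3 -m inch '[[[0,0,0,0,0.002,0,-0.2],[0,0,0,0,0.002,0,-0.5],[0,0,0,0,0.002,0,-1],[0,0,0,0,0.002,0,-1],[0,0,0,0,0.002,0,-1],[0,0,0,0,0.002,0,-1],[0,0,0,0,0.002,-0.03,-1],[0,0,0,0,0.002,-0.09,-1],[0,0,0,0,0.002,-0.15,-1],[0,0,0,0,0.002,-0.15,-1]]]' 40;  python3 -c "
from h import *
go(502.4,351.8,88,81.4)"
```

```text
clock: 9.6
position: [0.6583, 0.2369, 0.0956]
tool_rot: [0.005, 0.073, 0.997, 0.002]
ft_force: [1.2, 0.3, 0.3]
grip_width: 0.341
grip_force: 40.7
at [658.3 236.9  95.6] yaw 81.7 w 0.341 t 9.6 j7 1.11
row [0.0008, 0.0016, 0.0008] [0.3419, 0.1821, 0.0127]
```

```bash
python3 -m inch '[[[0,0.001,0.001,0.336,0.182,0.012,-1],[0,0.001,0.001,0.336,0.182,0.012,-1],[0,0.001,0.001,0.336,0.182,0.012,-1],[0,0.001,0.001,0.336,0.182,0.012,-1],[0,0.001,0.001,0.336,0.182,0.012,-1],[0,0.001,0.001,0.336,0.182,0.012,-1],[0,0.001,0.001,0.336,0.182,0.012,-1],[0,0.001,0.001,0.336,0.182,0.012,-1]]]';  python3 - <<'E'
from h import *
go(502.4,351.8,17,81.4)
t=shot('top')['img'];s=shot('side')['img']
a=cv2.resize(t[150:250,145:255],(440,400),interpolation=cv2.INTER_CUBIC);b=cv2.resize(s[220:400,130:310],(360,400),interpolation=cv2.INTER_CUBIC)
cv2.imwrite('pics/ch2.png',np.hstack([a,b]))
E
```

```text
clock: 10.27
position: [0.5019, 0.3494, 0.0826]
tool_rot: [-0.003, 0.076, 0.997, -0.0]
ft_force: [0.7, 0.0, -1.2]
grip_width: 0.346
grip_force: 40.6
at [501.9 349.4  82.6] yaw 81.3 w 0.346 t 10.27 j7 0.83
row [-0.0002, -0.0009, -0.0003] [-0.001, 0.0051, 0.1313]
```

View pics/ch2.png

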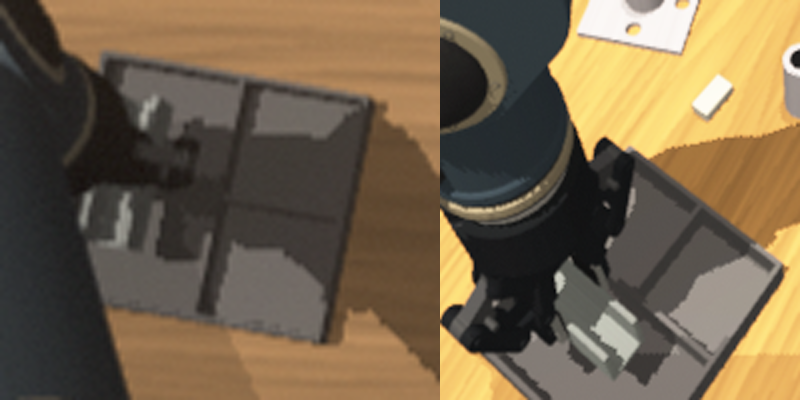

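The channel is held over the long compartment, which is the left half in the top view. Lowering it.

```bash
python3 -m inch '[[[0,0,0,0,0.002,0.03,-1],[0,0,0,0,0.002,0.07,-1],[0,0,0,0,0.002,0.1,-1],[0,0,0,0,0.002,0.117,-1],[0,0,0,0,0.002,0.125,-1],[0,0,0,0,0.002,0.13,-1],[0,0,0,0,0.002,0.13,-1],[0,0,0,0,0.002,0.13,-1]]]';  python3 -c "
from h import *
go(502.4,351.8,17,81.4); print(arm.get_state()['ft_force'])"
```

```text
clock: 11.03
position: [0.5019, 0.3501, 0.0189]
tool_rot: [-0.003, 0.077, 0.997, -0.0]
ft_force: [-2.3, -2.0, 4.6]
grip_width: 0.342
grip_force: 41.6
at [501.9 350.1  18.9] yaw 81.2 w 0.342 t 11.03 j7 0.85
row [-0.0001, -0.0009, -0.0005] [-0.0004, 0.0035, 0.0038]
[-2.30383381 -2.04890346  4.64344096]
```

```bash
python3 -m inch '[[[0,0,0,0,0,0,0],[0,0,0,0,0,0,0],[0,0,0,0,0,0,0],[0,0,0,0,0,-0.04,0],[0,0,0,0,0,-0.1,0],[0,0,0,0,0,-0.16,0],[0,0,0,0,0,-0.22,0],[0,0,0,0,0,-0.22,0]]]';  python3 -c "
from h import *
go(460.7,106.2,130,75)"
```

```text
clock: 11.7
position: [0.5055, 0.3534, 0.1338]
tool_rot: [0.001, 0.076, 0.997, 0.004]
ft_force: [1.4, 0.4, 0.7]
grip_width: 0.5
grip_force: 0.0
at [505.5 353.4 133.8] yaw 81.3 w 0.5 t 11.7 j7 0.82
row [0.0013, 0.0003, 0.0175] [0.0139, -0.5023, 0.0035]
```

```bash
python3 -m inch '[[[0.001,0,0,0.014,-0.502,0,0.4],[0.001,0,0,0.014,-0.502,0,0.4],[0.001,0,0,0.014,-0.502,0,0.4],[0.001,0,0,0.014,-0.502,0,0.4],[0.001,0,0,0.014,-0.502,0,0.4],[0.001,0,0,0.014,-0.502,0,0.4],[0.001,0,0,0.014,-0.502,0,0.4],[0.001,0,0,0.014,-0.502,0,0.4],[0.001,0,0,0.014,-0.502,0,0.4]]]';  python3 - <<'E'
from h import *
go(460.7,106.2,31,82)
c=shot('side'); s=c['img']; P=cloud(c)
Q=roi(P,(297,236,324,275),.045,.07); print('sp',rect(Q))
Q=roi(P,(160,280,310,400),.03,.045); print('ch in tray',len(Q),rect(Q))
cv2.imwrite('pics/sp.png',cv2.resize(s[200:400,140:400],(780,600),interpolation=cv2.INTER_CUBIC))
E
```

```text
clock: 12.45
position: [0.4575, 0.1043, 0.1277]
tool_rot: [-0.003, 0.076, 0.997, -0.003]
ft_force: [-0.3, 0.6, 0.2]
grip_width: 0.698
grip_force: 0.0
at [457.5 104.3 127.7] yaw 81.3 w 0.698 t 12.45 j7 1.18
row [-0.001, -0.0009, -0.0019] [-0.0069, 0.0059, 0.1933]
sp (460.8, 107.2, 28.5, 29.3, 27.4)
ch in tray 477 (499.9, 337.8, 57.3, 91.4, 81.1)
```

View pics/sp.png

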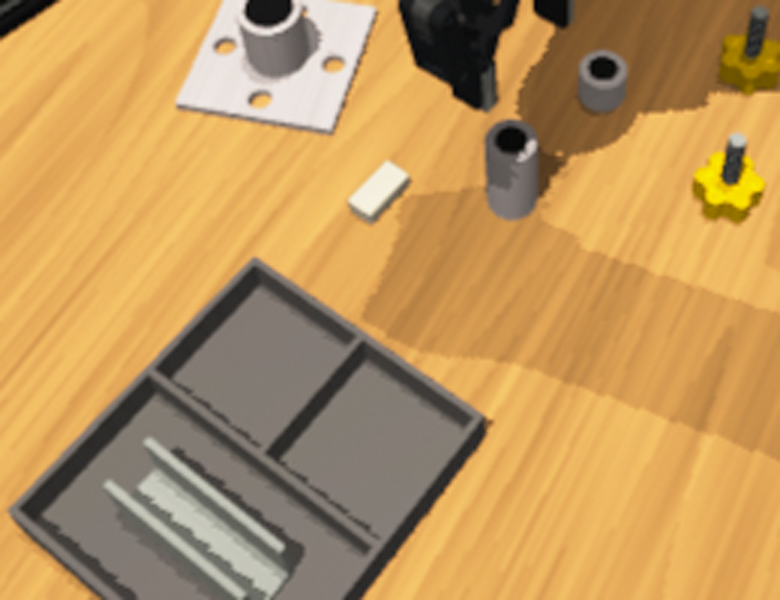

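The channel sits upright in the long compartment, around (200,520). The tall spacer stands at (512,170). Descending on it.

```bash
python3 -m inch '[[[-0.001,-0.001,0,-0.007,0.006,0.06,0.4],[-0.001,-0.001,0,-0.007,0.006,0.12,0.4],[-0.001,-0.001,0,-0.007,0.006,0.16,0.4],[-0.001,-0.001,0,-0.007,0.006,0.185,0.4],[-0.001,-0.001,0,-0.007,0.006,0.193,0.4],[-0.001,-0.001,0,-0.007,0.006,0.193,0.4]]]' 30;  python3 -c "
from h import *
go(460.7,106.2,31,82)"
```

```text
clock: 13.0
position: [0.4598, 0.107, 0.0299]
tool_rot: [-0.001, 0.074, 0.997, -0.001]
ft_force: [-0.7, 0.1, 0.1]
grip_width: 0.703
grip_force: 0.0
at [459.8 107.   29.9] yaw 81.5 w 0.703 t 13.0 j7 1.24
row [-0.0002, -0.0003, -0.0015] [-0.0021, -0.0014, -0.0023]
```

```bash
python3 -m inch '[[[0,0,0,-0.001,0,0,-0.2],[0,0,0,-0.001,0,0,-0.5],[0,0,0,-0.001,0,0,-1],[0,0,0,-0.001,0,0,-1],[0,0,0,-0.001,0,0,-1],[0,0,0,-0.001,0,0,-1],[0,0,0,-0.001,0,-0.03,-1],[0,0,0,-0.001,0,-0.09,-1],[0,0,0,-0.001,0,-0.14,-1],[0,0,0,-0.001,0,-0.14,-1]]]' 40;  python3 -c "
from h import *
go(451.8,274.5,100,81.4)"
```

```text
clock: 13.83
position: [0.4634, 0.1063, 0.1049]
tool_rot: [0.004, 0.076, 0.997, 0.001]
ft_force: [0.8, -0.3, -0.3]
grip_width: 0.337
grip_force: 39.7
at [463.4 106.3 104.9] yaw 81.3 w 0.337 t 13.83 j7 1.2
row [0.0005, 0.0011, -0.0003] [0.074, 0.329, 0.0103]
```

```bash
python3 -m inch '[[[0.0005,0.001,0,0.07,0.329,0.01,-1],[0.0005,0.001,0,0.07,0.329,0.01,-1],[0.0005,0.001,0,0.07,0.329,0.01,-1],[0.0005,0.001,0,0.07,0.329,0.01,-1],[0.0005,0.001,0,0.07,0.329,0.01,-1],[0.0005,0.001,0,0.07,0.329,0.01,-1],[0.0005,0.001,0,0.07,0.329,0.01,-1]]]';  python3 -c "
from h import *
go(451.8,274.5,34.5,81.4)"
```

```text
clock: 14.42
position: [0.4503, 0.2727, 0.095]
tool_rot: [-0.004, 0.076, 0.997, -0.003]
ft_force: [0.5, -1.2, -1.6]
grip_width: 0.337
grip_force: 39.8
at [450.3 272.7  95. ] yaw 81.3 w 0.337 t 14.42 j7 0.89
row [-0.0009, -0.0012, -0.0002] [-0.0034, 0.0048, 0.121]
```

```bash
python3 -m inch '[[[-0.0009,-0.001,0,-0.003,0.004,0.03,-1],[-0.0009,-0.001,0,-0.003,0.004,0.07,-1],[-0.0009,-0.001,0,-0.003,0.004,0.095,-1],[-0.0009,-0.001,0,-0.003,0.004,0.11,-1],[-0.0009,-0.001,0,-0.003,0.004,0.117,-1],[-0.0009,-0.001,0,-0.003,0.004,0.12,-1],[-0.0009,-0.001,0,-0.003,0.004,0.12,-1]]]';  python3 -c "
from h import *
go(451.8,274.5,34,81.4);print(arm.get_state()['ft_force'])"
```

```text
clock: 15.0
position: [0.4527, 0.2738, 0.0363]
tool_rot: [0.0, 0.077, 0.997, 0.001]
ft_force: [-0.2, -0.1, -0.4]
grip_width: 0.34
grip_force: 40.1
at [452.7 273.8  36.3] yaw 81.2 w 0.34 t 15.0 j7 0.91
row [0.0002, 0.0, -0.0005] [0.002, 0.0011, 0.0046]
[-0.16438518 -0.05003408 -0.3783389 ]
```

```bash
python3 -m inch '[[[0,0,0,0,0,0.003,-1],[0,0,0,0,0,0.004,-1],[0,0,0,0,0,0.004,-1]]]'; python3 -m inch '[[[0,0,0,0,0,0,0],[0,0,0,0,0,0,0],[0,0,0,0,0,0,0],[0,0,0,0,0,-0.04,0],[0,0,0,0,0,-0.1,0],[0,0,0,0,0,-0.16,0],[0,0,0,0,0,-0.22,0],[0,0,0,0,0,-0.22,0]]]';  python3 -c "
from h import *
go(545,0.8,145,82)"
```

```text
clock: 15.25
position: [0.4532, 0.2744, 0.0359]
tool_rot: [0.001, 0.076, 0.997, 0.001]
ft_force: [-3.2, -3.3, 13.8]
grip_width: 0.339
grip_force: 41.5
clock: 15.92
position: [0.4556, 0.2771, 0.1494]
tool_rot: [0.004, 0.076, 0.997, 0.005]
ft_force: [0.6, 0.5, 0.3]
grip_width: 0.498
grip_force: 0.0
at [455.6 277.1 149.4] yaw 81.3 w 0.498 t 15.92 j7 0.87
row [0.0015, 0.0013, -0.0019] [-0.2602, -0.5193, 0.0057]
```

```bash
python3 -m inch '[[[0.0015,0.001,0,-0.26,-0.519,0.006,0],[0.0015,0.001,0,-0.26,-0.519,0.006,0],[0.0015,0.001,0,-0.26,-0.519,0.006,0],[0.0015,0.001,0,-0.26,-0.519,0.006,0],[0.0015,0.001,0,-0.26,-0.519,0.006,0],[0.0015,0.001,0,-0.26,-0.519,0.006,0],[0.0015,0.001,0,-0.26,-0.519,0.006,0],[0.0015,0.001,0,-0.26,-0.519,0.006,0],[0.0015,0.001,0,-0.26,-0.519,0.006,0],[0.0015,0.001,0,-0.26,-0.519,0.006,0]]]';  python3 - <<'E'
from h import *
go(546,0.3,31,82)
c=shot('side'); s=c['img']; P=cloud(c)
Q=roi(P,(285,180,309,217),.035,.07); print('stem',len(Q),Q.mean(0))
cv2.imwrite('pics/sc.png',cv2.resize(s[140:340,180:380],(600,600),interpolation=cv2.INTER_CUBIC))
E
```

```text
clock: 16.75
position: [0.5413, -0.0006, 0.1398]
tool_rot: [-0.004, 0.076, 0.997, -0.003]
ft_force: [-1.3, 0.6, -0.4]
grip_width: 0.501
grip_force: 0.0
at [541.3  -0.6 139.8] yaw 81.3 w 0.501 t 16.75 j7 1.46
row [-0.0011, -0.0012, -0.0019] [-0.0107, 0.0048, 0.2176]
stem 58 [0.54667015 0.00239378 0.05014086]
```

View pics/sc.png

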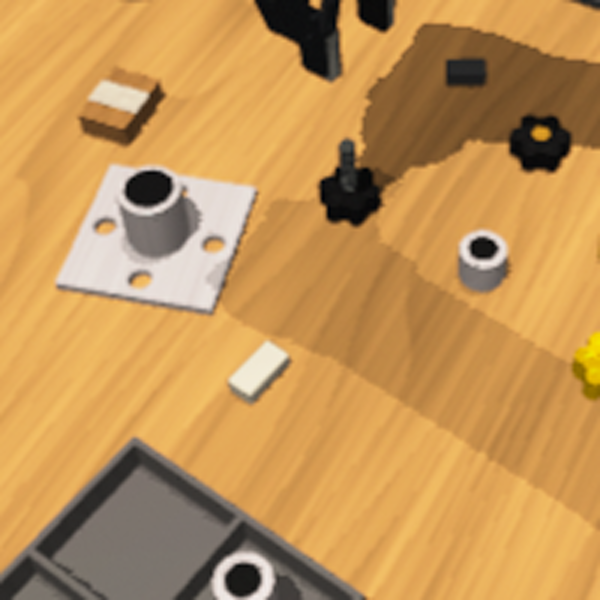

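The spacer stands upright in its pocket at (243,580). The stemmed black screw is at (348,185). Descending on it.

```bash
python3 -m inch '[[[-0.001,-0.001,0,-0.01,0.004,0.06,0],[-0.001,-0.001,0,-0.01,0.004,0.12,0],[-0.001,-0.001,0,-0.01,0.004,0.17,0],[-0.001,-0.001,0,-0.01,0.004,0.2,0],[-0.001,-0.001,0,-0.01,0.004,0.214,0],[-0.001,-0.001,0,-0.01,0.004,0.218,0],[-0.001,-0.001,0,-0.01,0.004,0.218,0]]]' 30;  python3 -c "
from h import *
go(546,0.5,30,82)"
```

```text
clock: 17.38
position: [0.5461, 0.0006, 0.0314]
tool_rot: [-0.0, 0.075, 0.997, -0.001]
ft_force: [-0.4, 0.4, 0.6]
grip_width: 0.499
grip_force: 0.0
at [546.1   0.6  31.4] yaw 81.4 w 0.499 t 17.38 j7 1.52
row [-0.0002, -0.0, -0.0016] [0.0002, -0.0001, 0.0027]
```

```bash
python3 -m inch '[[[0,0,0,0,0,0.002,-0.4],[0,0,0,0,0,0.002,-0.7],[0,0,0,0,0,0.002,-1],[0,0,0,0,0,0.002,-1],[0,0,0,0,0,0.002,-1],[0,0,0,0,0,0.002,-1],[0,0,0,0,0,0.002,-1],[0,0,0,0,0,-0.03,-1],[0,0,0,0,0,-0.09,-1],[0,0,0,0,0,-0.13,-1]]]' 40;  python3 -m inch '[[[0,0,0,0,0,0,-1],[0,0,0,0,0,0,-1]]]'; python3 -c "
from h import *
go(527.9,262.9,100,81.4)"
```

```text
clock: 18.22
position: [0.546, -0.0008, 0.0974]
tool_rot: [-0.0, 0.076, 0.997, -0.001]
ft_force: [0.5, 0.2, -1.2]
grip_width: 0.095
grip_force: 39.0
clock: 18.38
position: [0.5465, -0.0005, 0.0971]
tool_rot: [0.001, 0.076, 0.997, -0.0]
ft_force: [0.1, 0.1, -0.6]
grip_width: 0.098
grip_force: 39.0
at [ 5.465e+02 -5.000e-01  9.710e+01] yaw 81.3 w 0.098 t 18.38 j7 1.49
row [-0.0001, 0.0003, -0.0002] [0.1162, 0.5152, -0.0065]
```

```bash
python3 -m inch '[[[0,0,0,0.115,0.515,-0.01,-1],[0,0,0,0.115,0.515,-0.01,-1],[0,0,0,0.115,0.515,-0.01,-1],[0,0,0,0.115,0.515,-0.01,-1],[0,0,0,0.115,0.515,-0.01,-1],[0,0,0,0.115,0.515,-0.01,-1],[0,0,0,0.115,0.515,-0.01,-1],[0,0,0,0.115,0.515,-0.01,-1],[0,0,0,0.115,0.515,-0.01,-1],[0,0,0,0.115,0.515,-0.01,-1]]]';  python3 - <<'E'
from h import *
go(527.9,262.9,35,81.4)
s=shot('side')['img']; cv2.imwrite('pics/sc2.png',cv2.resize(s[200:400,130:330],(600,600),interpolation=cv2.INTER_CUBIC))
E
```

```text
clock: 19.22
position: [0.5277, 0.2605, 0.0998]
tool_rot: [-0.001, 0.077, 0.997, -0.002]
ft_force: [-0.1, -1.0, -1.2]
grip_width: 0.096
grip_force: 39.2
at [527.7 260.5  99.8] yaw 81.2 w 0.096 t 19.22 j7 1.01
row [-0.0006, -0.0002, -0.0005] [0.0001, 0.0053, 0.1296]
```

View pics/sc2.png

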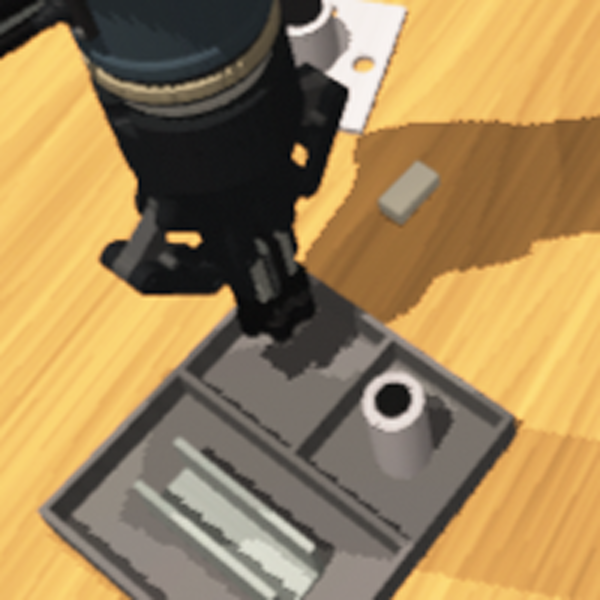

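The screw is held upright over the free pocket, at about (275,310). Lowering it.

```bash
python3 -m inch '[[[0,0,0,0,0.003,0.03,-1],[0,0,0,0,0.003,0.07,-1],[0,0,0,0,0.003,0.1,-1],[0,0,0,0,0.003,0.118,-1],[0,0,0,0,0.003,0.124,-1],[0,0,0,0,0.003,0.126,-1],[0,0,0,0,0.003,0.126,-1]]]';  python3 -c "
from h import *
go(527.9,262.9,34,81.4);print(arm.get_state()['ft_force'])"
```

```text
clock: 19.85
position: [0.5288, 0.2636, 0.0384]
tool_rot: [0.0, 0.076, 0.997, -0.001]
ft_force: [0.3, 0.4, -1.2]
grip_width: 0.1
grip_force: 39.2
at [528.8 263.6  38.4] yaw 81.3 w 0.1 t 19.85 j7 1.03
row [-0.0002, 0.0001, -0.0004] [0.0017, -0.0017, 0.0087]
[ 0.29678749  0.44273354 -1.17833945]
```

```bash
python3 -m inch '[[[0,0,0,0,0,0.004,-1],[0,0,0,0,0,0.007,-1],[0,0,0,0,0,0.008,-1],[0,0,0,0,0,0.008,-1]]]'; python3 -m inch '[[[0,0,0,0,0,0,-0.5],[0,0,0,0,0,0,-0.3],[0,0,0,0,0,0,-0.2],[0,0,0,0,0,0,-0.2],[0,0,0,0,0,-0.04,-0.2],[0,0,0,0,0,-0.1,-0.2],[0,0,0,0,0,-0.16,-0.2],[0,0,0,0,0,-0.24,-0.2],[0,0,0,0,0,-0.24,-0.2]]]';  python3 -m inch '[[[0,0,0,-0.1,-0.4,-0.05,0],[0,0,0,-0.1,-0.4,-0.05,0],[0,0,0,-0.1,-0.4,-0.05,0],[0,0,0,-0.1,-0.4,-0.05,0],[0,0,0,-0.1,-0.4,-0.05,0],[0,0,0,-0.1,-0.4,-0.05,0],[0,0,0,-0.1,-0.4,-0.05,0]]]';python3 - <<'E'
from h import *
t=shot('top')['img'];s=shot('side')['img']
b=s[95:400,100:420]; b=cv2.resize(b,(420,400)); a=cv2.resize(t[150:250,145:240],(380,400),interpolation=cv2.INTER_CUBIC)
cv2.imwrite('pics/end.png',np.hstack([a,b]))
E
```

```text
clock: 20.18
position: [0.529, 0.2644, 0.0353]
tool_rot: [0.001, 0.076, 0.997, -0.0]
ft_force: [-0.6, -0.1, 4.4]
grip_width: 0.1
grip_force: 39.9
clock: 20.93
position: [0.5327, 0.2663, 0.1614]
tool_rot: [0.006, 0.076, 0.997, 0.003]
ft_force: [1.4, 0.5, 1.6]
grip_width: 0.399
grip_force: 0.0
clock: 21.52
position: [0.548, 0.0558, 0.1797]
tool_rot: [0.001, 0.079, 0.997, -0.001]
ft_force: [0.7, 0.9, 0.3]
grip_width: 0.498
grip_force: 0.0
```

View pics/end.png

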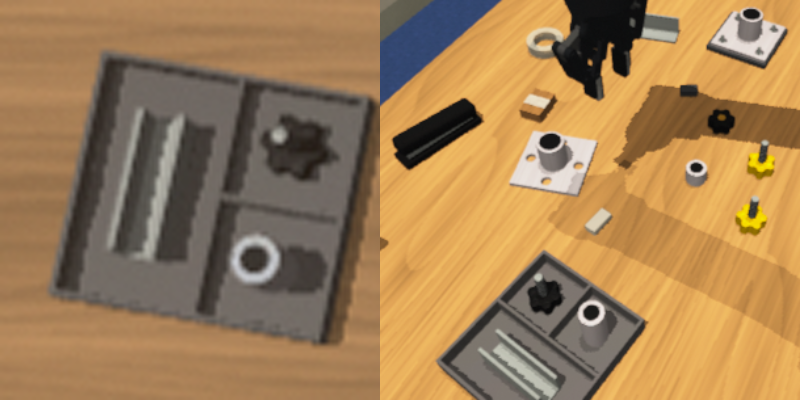

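All three parts stand upright in the right compartments, the flange is seated, and everything else is where it was. Handing in.

```bash
python3 -c "
from cell import arm
print(arm.job_done())"
```

```text
the job is handed in; nothing more can be done
None
```

The job is handed in at about 21.5 s: the square-hole flange is seated on the studs, the U-channel, tall spacer and stemmed clamp screw stand upright in their tray compartments, and the look-alike parts were not touched.

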